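Stop the stirrer and raise its splash guard

ROBOT

A 7-joint arm with a two-finger parallel gripper is mounted at the origin on the work surface. World frame = base frame: x ahead of the robot, y to its left, z up, the work surface at z = 0. Lengths are in m, angles in degrees, forces in N, time in s.
With the tool pointing down it reaches from about 0.425 to 0.875 m from the base axis. Payload 4.7 kg.
Tool frame: the origin (TCP) lies between the finger pads; the fingertips stand 8 mm ahead of it and the grasp point (between the pads) lies 11 mm behind it; z points along the fingers, y is the line along which they close (so a half turn about z gives the same grasp; the last joint's range is limited). The gripper opens to 87 mm and grips with 3 to 60 N. Pads are 19 mm wide; open, the fingers measure 117 mm over their backs; the gripper's body (75 mm by 190 mm) begins 51 mm behind the grasp point.
Start: joints at [72.886, 18.392, -4.016, 83.108, 1.295, 78.541, -3.26], TCP at [0.2, -0.618, 0.231] pointing down, gripper open.
Joint ranges: [-163.93, 163.93], [-17.29, 119.83], [-79.2, 71.16], [3.27, 140.29], [-89.18, 269.18], [5.43, 117.66], [-154.24, 154.24]. Speed limits (degrees/s): [147.25, 147.25, 180, 180, 180, 180, 180].

INTERFACE

Orientations are given as [roll, pitch, yaw] about the fixed x, y, z axes, in that order (R = Rz(yaw) Ry(pitch) Rx(roll)).
In Python, from cell import env, viewer gives the robot as it stands. The module is installed in compiled form; this text tells all that it offers.
- The arm moves only by the tool arm_command, never from a script. Its argument "series" is a list of rows, each a list of 2 entries, a list of its own where there are three numbers: the shift along the tool's x, y, z in mm, then the turn about the tool's z in rad. A call has exactly 5 rows; each row is the pose to reach, as a shift and turn from the pose commanded when the call began, along the tool's axes at that moment; what a row does not reach only later rows make up. A row lasts 1/10 s, in which the tool goes at most 50 mm and 8.59 degrees, less where a joint would pass 70% of its speed; a pose out of reach is approached as far as the arm can. A call with a gripper value outside its range is refused whole. "grip" is the gripper command: -1 is fully open, 1 is shut, values between are in proportion, set as the call begins (left out, the last holds). The fingers move at their own pace and stop on an object; "grip_force" is the grip in N (left out, the last holds). Time passes only in rows, so rows that repeat a pose let the fingers close, or fill a call up. It gives the time, the measured TCP pose, the force, the opening and the grip force at its end, in the units of the state.
- env.get_obs(): the state, without advancing time (a new reading comes with each control period).
- viewer.read_camera(name): name is "scene" or "side" or "wrist"; returns (picture, depth): 480x640x3 uint8, blue, green, red; 480x640 float32, m along the optical axis (not along the pixel's ray), 0 where there is no reading.
- viewer.calibration(name): a dict with "K" (3x3 intrinsics, pixels), "dist" ([k1, k2, p1, p2, k3] as OpenCV has them; the pictures are not rectified), "T" (4x4, takes a point from camera to world coordinates); the wrist camera has in their place "hand_eye" (4x4, takes a point from camera to tool coordinates, whose origin is the TCP and whose axes are the flange's). Camera axes: x right, y up, looking along -z (the intrinsics and any distortion apply to the point x, -y, -z); pixel columns grow to the right and rows downward; lengths in m; the calibration is good to about 2 mm. A picture is of the moment at which its call begins: read the wrist's pose just before it. calibration takes no time and is no camera call.
- env.sign_off(): hands the job in; it is judged then, once.
The state is a dict: "time_s": time; "qpos": joint angles; "joint_velocities": joint speeds; "effort": joint torques, N m; "tool_pos": TCP position; "tool_rot": TCP orientation; "force": force on the tool from outside, world axes, zero at the start; "wrist_torque": the same for the moment, N m; "grip_width": finger opening in m; "grasp_force": force on a finger pad.
Only numpy, scipy, OpenCV 4.12 (cv2) and the standard library are available. Lean on these libraries where they do the work, as an engineer would, in place of code of your own. Each camera call takes 0.05 s, during which the arm holds its last target. There are 200 camera calls.

TASK

Press the red stop button on the small grey control unit fully down and let it go. Then, with a fingertip and without grasping anything, push the hotplate's clear splash guard up by its orange front rail, past its balance point, so that it stays raised by itself. Leave the beaker on the hotplate and the other glassware and tools on the bench where they stand.

Things in the scene. Friction and masses are not known exactly. Their poses are not given: they have to be found in the camera images.
- hotplate: blue hotplate stirrer, fixed to the bench, 200 mm deep (its x), 170 mm wide (its y), white round plate with its top 95 mm above the bench; origin at the centre of its underside, x points from its front (knobs, robot side) to its rear; it may stand turned by up to 0.3 rad. Two grey posts at its rear sides carry the guard's hinge
- guard (a joint): guard angle about its level hinge, rad: 0 = lowered on its stop (arms slope 30 degrees up from hinge to front rail); grows as the rail rises up and back. Balance at about 0.70 (arms 70 degrees up): past it the guard swings on slowly by itself to the raised stop at 1.31 and stays; before it, it falls back. 1 to 2 N at the rail moves it; the hinge is damped
- guard_rail (a point): centre of the guard's orange front rail: level bar, 16 mm diameter, 200 mm long, parallel to the hinge and 190 mm from it, 230 mm above the bench when lowered, 320 mm raised; moves with the guard. Free space in front (robot side), below and above it. A clear 4 mm sheet between two arms runs from the rail towards the hinge; a red counterweight sits behind the hinge
- guard_hinge (a point): middle of the guard's hinge axis, fixed at the rear of the hotplate, 90 mm behind its origin and 135 mm above the bench; the axis runs along the hotplate's y
- stop_top (a point): centre of the top of the red round stop button, 32 mm diameter, pressed straight down; it moves with the button. The button stands in a yellow housing on a fixed grey control unit (110 x 90 mm, 45 mm high) that stands to the left or to the right of the hotplate
- stop (a joint): travel of the stop button, m: 0 = released, 0.006 = fully down; a spring returns it, fully down takes about 5 N
- beaker: open glass beaker, 60 mm diameter, 58 mm high, loose on the hotplate's plate under the guard; origin at the centre of its underside
- jar: closed amber glass jar with steel lid, 72 mm diameter, 100 mm high, loose on the bench on the other side of the hotplate from the control unit; origin at the centre of its underside
- wash: white plastic bottle with red cap, 60 mm diameter, 160 mm high, loose; origin at the centre of its underside
- beaker2: empty glass beaker, 76 mm diameter, 90 mm high, loose on the bench; origin at the centre of its underside
- probe: probe thermometer lying on the bench at the left: black handle 70 x 20 x 14 mm, thin steel stem 110 mm; origin on the bench between handle and stem, handle towards its +y
Not all that is in view belongs to the job. There is more than one size of the probe; the job needs the middle-sized.

How it is judged:
By the outcome, as a careful person would: the job done as asked, in the order asked, and still so for the second after the job is handed in, with the robot touching nothing.
It also fails if it takes over 58 s, if anything falls off the work surface, if the arm or the gripper's body presses on something with over 40 N, if the wrist force passes 120 N, or if a joint passes its speed limit or range.

## Working session

There is one attempt and no reset: what is moved stays moved. The work goes in short steps, Python scripts to look and compute and a tool call to move; the robot and the scene stay as the last step left them, time stands still between calls to the robot, and variables do not carry over. Pictures are saved under pics/ and viewed, at most 10 in all, crops included, and the job is handed in when it is done.

Besides the shell and the picture viewer there is one more tool, called as name(argument=value, ...) on one line, values as JSON. arm_command: Moves the arm, as the interface text tells. Its arguments: {"type":"object","properties":{"series":{"type":"array"},"grip":{"type":"number"},"grip_force":{"type":"number"}},"required":["series"]}

```bash
mkdir -p pics; cat > h.py <<'E'
import numpy as np, cv2
from cell import env, viewer
def cast(name,uv,z,cal=None):
    c=viewer.calibration(name);T=np.array(c["T"])
    p=cv2.undistortPoints(np.array([[uv]],float),np.array(c["K"]),np.array(c["dist"]))[0,0]
    d=T[:3,:3]@np.array([p[0],-p[1],-1]);o=T[:3,3]
    return o+d*(z-o[2])/d[2]
def pt(name,uv,depth):
    c=viewer.calibration(name);T=np.array(c["T"])
    p=cv2.undistortPoints(np.array([[uv]],float),np.array(c["K"]),np.array(c["dist"]))[0,0]
    return T[:3,3]+T[:3,:3]@(np.array([p[0],-p[1],-1])*depth)
E
python3 - <<'E'
from h import *
for n in("scene","side"):
    p,d=viewer.read_camera(n);cv2.imwrite(f"pics/{n}0.png",p);np.save(f"{n}.npy",d);print(np.array(viewer.calibration(n)["T"]).round(3))
o=env.get_obs();print(o)
E
```

```text
[[-0.687 -0.441  0.577  1.167]
 [ 0.726 -0.396  0.561  0.759]
 [-0.019  0.805  0.593  0.875]
 [ 0.     0.     0.     1.   ]]
[[-0.842  0.351 -0.411  0.033]
 [-0.54  -0.558  0.63   0.773]
 [-0.008  0.752  0.659  0.878]
 [ 0.     0.     0.     1.   ]]
{'time_s': 0.1, 'qpos': array([72.88651505, 18.43473769, -4.01392779, 83.16615613,  1.29522159,
       78.54325676, -3.26110172]), 'joint_velocities': array([-0.1314762 , -0.06526046,  0.01126773, -0.11544849, -0.04759261,
       -0.00510779,  0.0569403 ]), 'effort': array([ 1.22791989e-03, -4.92567480e+01, -4.05001016e-01, -3.13400424e+01,
       -6.43084198e-02,  3.95010319e-02,  7.33388219e-05]), 'tool_pos': array([ 0.19979924, -0.61802408,  0.22958691]), 'tool_rot': array([-1.79901088e+02,  6.23286049e-03,  1.79204666e+01]), 'force': array([-0.35773058,  0.02090054, -0.29038237]), 'wrist_torque': array([-0.04119721, -0.01483211, -0.01751861]), 'grasp_force': 0.0, 'grip_width': 0.08690926064603721}
```

View pics/scene0.png

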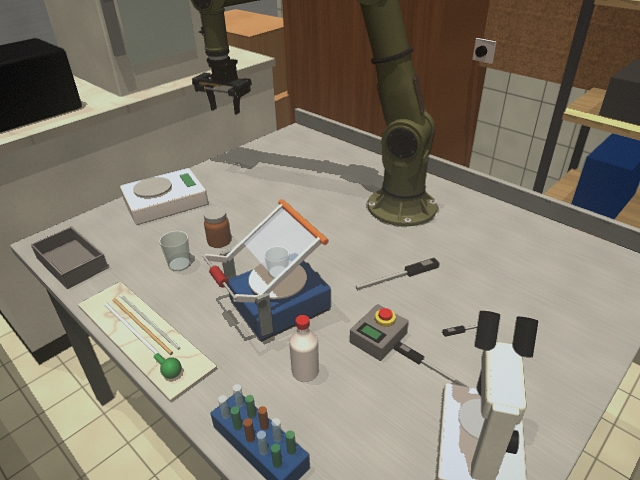

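View pics/side0.png

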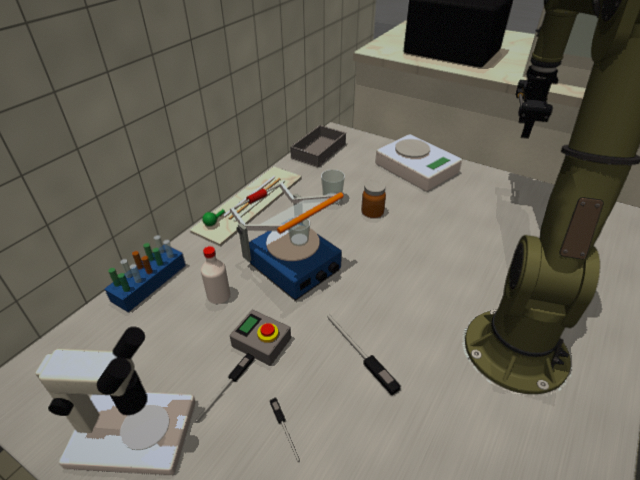

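The scene view has the stop button at (386,315), the orange rail from (282,204) to (324,240), and the hotplate at (280,295). The side view has the button at (267,331) and the rail from (280,227) to (342,197).

Red things that could be taken for the button, in scene pixels:
- wash cap at (302,322)
- counterweight at (217,275)
- button at (386,315) in the yellow housing: this is the one.

Orange things that could be taken for the rail are the stick at (140,325) and the vials. The rail is the long bar at the front of the guard.

```bash
python3 - <<'E'
from h import *
S={}
for n in("scene","side"):
    p=cv2.imread(f"pics/{n}0.png");d=np.load(f"{n}.npy");hsv=cv2.cvtColor(p,cv2.COLOR_BGR2HSV)
    red=(((hsv[...,0]<5)|(hsv[...,0]>174))&(hsv[...,1]>170)&(hsv[...,2]>90)).astype(np.uint8)
    org=((hsv[...,0]>=6)&(hsv[...,0]<16)&(hsv[...,1]>170)&(hsv[...,2]>130)).astype(np.uint8)
    bx={"scene":((365,300,410,335),(270,195,335,250)),"side":((250,315,285,350),(270,185,350,235))}[n]
    for k,m,b in(("btn",red,bx[0]),("rail",org,bx[1])):
        q=np.zeros_like(m);q[b[1]:b[3],b[0]:b[2]]=m[b[1]:b[3],b[0]:b[2]]
        v,u=np.nonzero(q);print(n,k,len(u),u.mean().round(1),v.mean().round(1))
        if k=="btn":
            P=np.array([pt(n,(a,c),d[c,a]) for a,c in zip(u,v) if d[c,a]>0]);top=P[P[:,2]>P[:,2].max()-.006]
            print(" zmax",P[:,2].max(),"top mean",top.mean(0).round(4),"ext",np.ptp(top,0).round(3))
        else:
            P=np.array([pt(n,(a,c),d[c,a]) for a,c in zip(u,v) if d[c,a]>0]);P=P[(P[:,2]>.2)&(P[:,2]<.26)]
            c0=P.mean(0);w=np.linalg.svd(P-c0,full_matrices=False)[2][0];t=(P-c0)@w
            print(" c",c0.round(4),"dir",w.round(3),"ends",(c0+w*t.min()).round(3),(c0+w*t.max()).round(3))
# other objects rough, for clearance
for n,k,uv in(("side","washcap",(209,251)),("scene","washcap",(302,322)),("scene","jarlid",(216,215)),("side","jarlid",(374,188)),("scene","cw",(217,275)),("side","cw",(257,195))):
    d=np.load(f"{n}.npy")[uv[1],uv[0]];print(n,k,pt(n,uv,d).round(3))
p=cv2.imread("pics/side0.png")[170:380,190:400];cv2.imwrite("pics/c1.png",cv2.resize(p,None,fx=2.8,fy=2.8,interpolation=2))
print(viewer.calibration("wrist")["hand_eye"])
E
```

```text
scene btn 91 385.1 312.8
 zmax 0.07248842592207305 top mean [0.4817 0.2962 0.0684] ext [0.028 0.027 0.006]
scene rail 198 302.5 220.9
 c [0.5151 0.0716 0.2364] dir [0.239 0.971 0.   ] ends [ 0.49  -0.031  0.236] [0.536 0.158 0.236]
side btn 117 267.2 329.1
 zmax 0.06838200568420072 top mean [0.474  0.2961 0.0649] ext [0.027 0.028 0.006]
side rail 224 310.1 212.2
 c [0.5035 0.0701 0.2325] dir [0.242 0.97  0.003] ends [ 0.479 -0.028  0.232] [0.526 0.162 0.233]
side washcap [0.676 0.242 0.159]
scene washcap [0.69  0.242 0.158]
scene jarlid [ 0.518 -0.278  0.1  ]
side jarlid [ 0.504 -0.271  0.1  ]
scene cw [0.725 0.017 0.175]
side cw [0.71  0.017 0.171]
[[ 5.99399049e-04  9.63200704e-01  2.68782521e-01  7.35595356e-02]
 [ 9.99999429e-01 -8.15270575e-04  6.91527428e-04  6.55497248e-04]
 [ 8.85210187e-04  2.68781953e-01 -9.63200643e-01 -1.53909995e-01]
 [ 0.00000000e+00  0.00000000e+00  0.00000000e+00  1.00000000e+00]]
```

View pics/c1.png

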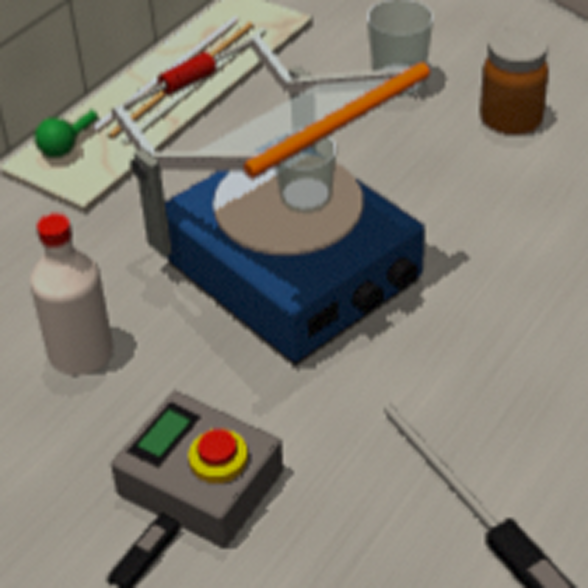

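The close crop confirms the red button in its yellow housing and the orange rail on the guard. The button is at about (0.478, 0.296, 0.068). The rail centre is at about (0.508, 0.067, 0.233), which fits the 230 mm given, and the hotplate is turned by about -14°. I'll move with the fingers shut.

arm_command(series=[[[0,0,-40],0],[[20,-15,-75],0],[[50,-38,-105],0],[[88,-67,-125],0],[[126,-96,-140],0]], grip=1, grip_force=10)

```text
time_s: 0.6
tool_pos: [0.2898, -0.4889, 0.3712]
tool_rot: [179.9, -0.0, 17.8]
force: [1.1, -0.1, -0.4]
grip_width: 0.0547
grasp_force: 0.0
```

arm_command(series=[[[38,-29,0],0],[[76,-58,0],0],[[114,-87,0],0],[[152,-116,0],0],[[181,-139,0],0]])

```text
time_s: 1.1
tool_pos: [0.4202, -0.2987, 0.3698]
tool_rot: [-180.0, -0.0, 18.1]
force: [0.6, -0.8, 0.2]
grip_width: 0.0153
grasp_force: 0.0
```

arm_command(series=[[[16,-37,0],0],[[32,-73,0],0],[[48,-110,0],0],[[64,-146,0],0],[[80,-183,0],0]])

```text
time_s: 1.6
tool_pos: [0.4383, -0.1016, 0.3696]
tool_rot: [180.0, 0.0, 17.9]
force: [0.7, -0.7, 0.1]
grip_width: 0.0008
grasp_force: 0.0
```

arm_command(series=[[[16,-37,0],0],[[32,-73,0],0],[[48,-110,0],0],[[64,-146,0],0],[[80,-183,0],0]])

```text
time_s: 2.1
tool_pos: [0.458, 0.097, 0.3697]
tool_rot: [180.0, 0.0, 17.9]
force: [1.1, -0.2, 0.2]
grip_width: 0.0009
grasp_force: 0.0
```

arm_command(series=[[[16,-37,0],0.11],[[32,-73,0],0.22],[[48,-110,0],0.33],[[64,-146,0],0.44],[[78,-182,0],0.56]])

```text
time_s: 2.6
tool_pos: [0.4767, 0.2899, 0.3697]
tool_rot: [180.0, 0.0, -13.8]
force: [0.2, -0.6, -0.2]
grip_width: 0.0006
grasp_force: 0.0
```

```bash
python3 - <<'E'
from h import *
from scipy.spatial.transform import Rotation as R
o=env.get_obs();p,d=viewer.read_camera("wrist");cv2.imwrite("pics/w1.png",p)
c=viewer.calibration("wrist");T=np.eye(4);T[:3,:3]=R.from_euler("xyz",o["tool_rot"],degrees=True).as_matrix();T[:3,3]=o["tool_pos"];T=T@np.array(c["hand_eye"])
hsv=cv2.cvtColor(p,cv2.COLOR_BGR2HSV)
red=(((hsv[...,0]<5)|(hsv[...,0]>174))&(hsv[...,1]>170)&(hsv[...,2]>90)).astype(np.uint8)
n,l,s,ce=cv2.connectedComponentsWithStats(red)
for i in range(1,n):
    if s[i,4]<150: continue
    q=cv2.undistortPoints(ce[i].reshape(1,1,2),np.array(c["K"]),np.array(c["dist"]))[0,0];r=T[:3,:3]@np.array([q[0],-q[1],-1]);dd=np.median(d[l==i])
    print(s[i],ce[i],"plane",(T[:3,3]+r*(.067-T[2,3])/r[2]).round(4),"depth",(T[:3,3]+r*dd).round(4))
E
```

```text
[308 192  19  20 292] [317.19863014 201.18493151] plane [0.4792 0.2948 0.067 ] depth [0.4792 0.2948 0.0669]
```

View pics/w1.png

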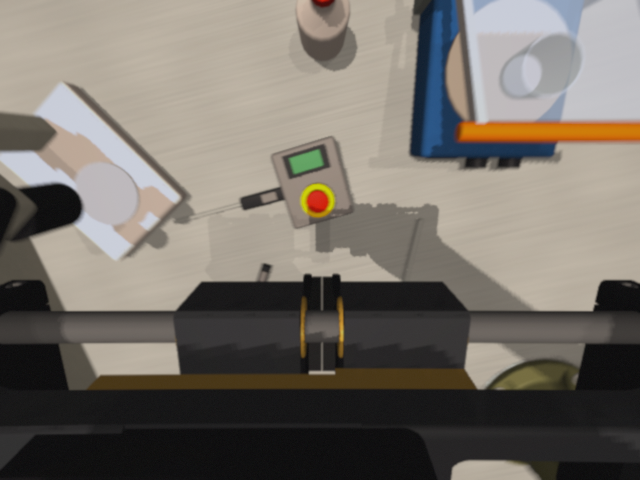

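The wrist view shows the button at (317,201), which is (0.479, 0.295, 0.067), with the rail level in the picture, so the tool lines up with it. The descent path is clear.

arm_command(series=[[[1,-5,40],0],[[1,-5,85],0],[[1,-5,130],0],[[1,-5,175],0],[[1,-5,210],0]])

```text
time_s: 3.15
tool_pos: [0.4775, 0.2923, 0.157]
tool_rot: [179.9, 0.1, -13.5]
force: [0.0, -0.0, -0.8]
grip_width: 0.0002
grasp_force: 0.0
```

arm_command(series=[[[0,0,30],0],[[0,0,55],0],[[0,0,70],0],[[0,0,78],0],[[0,0,78],0]])

```text
time_s: 3.65
tool_pos: [0.4783, 0.2934, 0.0816]
tool_rot: [180.0, 0.0, -13.5]
force: [0.2, -0.1, 0.5]
grip_width: 0.0003
grasp_force: 0.0
```

arm_command(series=[[[0,0,3],0],[[0,0,6],0],[[0,0,9],0],[[0,0,12],0],[[0,0,12],0]])

```text
time_s: 4.15
tool_pos: [0.4793, 0.2939, 0.0706]
tool_rot: [-179.9, -0.1, -13.5]
force: [0.4, -0.3, 4.2]
grip_width: 0.0
grasp_force: 2.1
```

arm_command(series=[[[0,0,1],0],[[0,0,2],0],[[0,0,3],0],[[0,0,4],0],[[0,0,4],0]])

```text
time_s: 4.65
tool_pos: [0.4794, 0.294, 0.0691]
tool_rot: [180.0, -0.1, -13.5]
force: [-4.6, -3.7, 22.0]
grip_width: 0.0006
grasp_force: 11.2
```

22 N with travel stopped: the button is on its stop. Letting go and lifting.

arm_command(series=[[[0,0,-10],0],[[0,0,-40],0],[[0,0,-85],0],[[0,0,-130],0],[[0,0,-175],0]])

```text
time_s: 5.15
tool_pos: [0.4777, 0.2931, 0.242]
tool_rot: [179.9, 0.1, -13.5]
force: [1.0, 1.1, 0.9]
grip_width: 0.0005
grasp_force: 0.0
```

```bash
python3 - <<'E'
from h import *
from scipy.spatial.transform import Rotation as R
o=env.get_obs();p,d=viewer.read_camera("wrist")
c=viewer.calibration("wrist");T=np.eye(4);T[:3,:3]=R.from_euler("xyz",o["tool_rot"],degrees=True).as_matrix();T[:3,3]=o["tool_pos"];T=T@np.array(c["hand_eye"])
hsv=cv2.cvtColor(p,cv2.COLOR_BGR2HSV);h=hsv[...,0]
for nm,m in(("red",((h<5)|(h>174))),("org",(h>=6)&(h<18))):
    m=(m&(hsv[...,1]>170)&(hsv[...,2]>90)).astype(np.uint8)
    n,l,s,ce=cv2.connectedComponentsWithStats(m)
    for i in range(1,n):
        if s[i,4]<150: continue
        v,u=np.nonzero(l==i);q=cv2.undistortPoints(np.c_[u,v].astype(float).reshape(-1,1,2),np.array(c["K"]),np.array(c["dist"]))[:,0]
        P=T[:3,3]+(np.c_[q[:,0],-q[:,1],-np.ones(len(q))]*d[v,u][:,None])@T[:3,:3].T
        print(nm,s[i],"med",np.median(P,0).round(4),P.min(0).round(3),P.max(0).round(3))
print(o["tool_pos"],o["force"])
E
```

```text
red [306 207  30  29 654] med [0.4792 0.293  0.0668] [0.464 0.276 0.065] [0.55  0.307 0.396]
org [ 574  101   66   37 2109] med [0.5302 0.152  0.2359] [0.519 0.134 0.227] [0.55  0.276 0.396]
[0.47770814 0.29309804 0.24199162] [1.03502293 1.12389732 0.86154391]
```

The button is back up at z 0.067. Moving to the front of the rail's centre.

arm_command(series=[[[0,45,0],0],[[0,90,5],0],[[0,135,10],0],[[5,180,15],0],[[15,212,20],0]])

```text
time_s: 5.7
tool_pos: [0.4421, 0.0806, 0.2202]
tool_rot: [179.8, 0.0, -13.7]
force: [-0.2, -0.0, 0.4]
grip_width: 0.0005
grasp_force: 0.0
```

```bash
python3 - <<'E'
from h import *
from scipy.spatial.transform import Rotation as R
o=env.get_obs();p,d=viewer.read_camera("wrist");cv2.imwrite("pics/w2.png",p)
c=viewer.calibration("wrist");T=np.eye(4);T[:3,:3]=R.from_euler("xyz",o["tool_rot"],degrees=True).as_matrix();T[:3,3]=o["tool_pos"];T=T@np.array(c["hand_eye"])
hsv=cv2.cvtColor(p,cv2.COLOR_BGR2HSV);h=hsv[...,0]
m=((h>=6)&(h<18)&(hsv[...,1]>170)&(hsv[...,2]>90)).astype(np.uint8)
n,l,s,ce=cv2.connectedComponentsWithStats(m);i=1+s[1:,4].argmax()
v,u=np.nonzero(l==i);q=cv2.undistortPoints(np.c_[u,v].astype(float).reshape(-1,1,2),np.array(c["K"]),np.array(c["dist"]))[:,0]
P=T[:3,3]+(np.c_[q[:,0],-q[:,1],-np.ones(len(q))]*d[v,u][:,None])@T[:3,:3].T
P=P[(P[:,2]<.27)&(P[:,2]>.2)]
L=(P-o["tool_pos"])@R.from_euler("xyz",o["tool_rot"],degrees=True).as_matrix()
print(s[i],np.median(P,0).round(4),"tool",L.mean(0).round(4),np.percentile(L,[1,99],axis=0).round(4))
print(o["tool_pos"],o["force"],o["tool_rot"])
E
```

```text
[   72   136   512    40 16334] [0.5092 0.0627 0.2363] tool [ 0.0695  0.0019 -0.0157] [[ 0.0622 -0.0933 -0.0184]
 [ 0.0767  0.0986 -0.0094]]
[0.44207034 0.08061071 0.22021287] [-0.15279322 -0.04031638  0.35345087] [ 1.79848309e+02  2.24291628e-02 -1.36560719e+01]
```

View pics/w2.png

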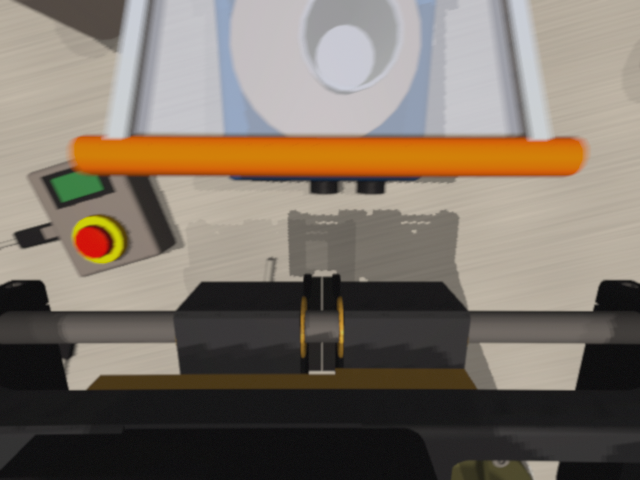

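Wrist view: the rail spans (72..585, 155), centred on the closed fingers at (323,300) and about 70 mm ahead. The button is up at (95,240). Approaching to contact, then pushing along the rail's arc.

arm_command(series=[[[15,0,0],0],[[30,0,0],0],[[42,0,0],0],[[49,0,0],0],[[53,0,0],0]])

```text
time_s: 6.25
tool_pos: [0.4913, 0.0723, 0.22]
tool_rot: [179.9, 0.6, -13.5]
force: [-17.7, 1.2, 11.1]
grip_width: 0.0004
grasp_force: 8.9
```

arm_command(series=[[[3,0,-4],0],[[6,0,-9],0],[[9,0,-14],0],[[13,0,-19],0],[[17,0,-24],0]])

```text
time_s: 6.75
tool_pos: [0.5066, 0.0686, 0.2444]
tool_rot: [179.8, 0.7, -13.4]
force: [-14.2, 0.4, 8.7]
grip_width: 0.0002
grasp_force: 7.1
```

arm_command(series=[[[2,0,-8],0],[[7,0,-14],0],[[12,0,-19],0],[[17,0,-25],0],[[22,0,-30],0]])

```text
time_s: 7.25
tool_pos: [0.5339, 0.0624, 0.2755]
tool_rot: [-180.0, -0.0, -13.5]
force: [-1.4, 1.1, 1.1]
grip_width: 0.0007
grasp_force: 0.6
```

```bash
python3 - <<'E'
from h import *
p,d=viewer.read_camera("side");cv2.imwrite("pics/s2.png",cv2.resize(p[100:320,180:420],None,fx=2.5,fy=2.5))
E
```

```text
(no output)
```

View pics/s2.png

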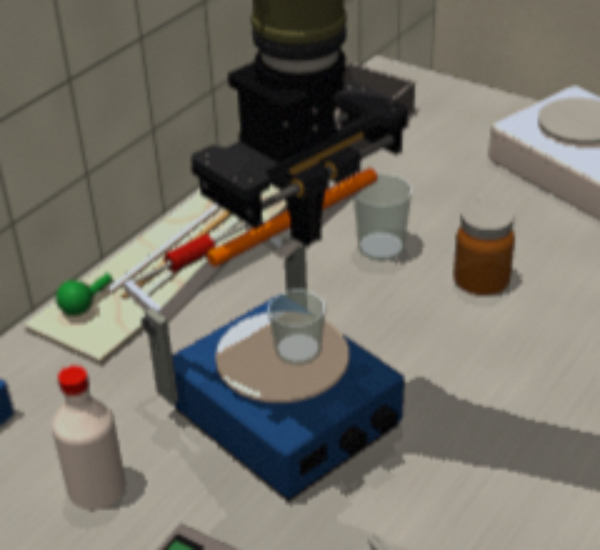

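The side crop shows the rail lifted on the fingertips at (300,215), the beaker standing at (297,325), and clear space behind. The guard is near 51°. Continuing along the arc.

arm_command(series=[[[6,0,-5],0],[[13,0,-10],0],[[20,0,-14],0],[[27,0,-18],0],[[34,0,-22],0]])

```text
time_s: 7.8
tool_pos: [0.5671, 0.0543, 0.2974]
tool_rot: [-180.0, -0.0, -13.5]
force: [-1.2, 0.3, 1.3]
grip_width: 0.0004
grasp_force: 0.4
```

arm_command(series=[[[8,0,-4],0],[[17,0,-8],0],[[25,0,-11],0],[[33,0,-13],0],[[41,0,-15],0]])

```text
time_s: 8.3
tool_pos: [0.6068, 0.0447, 0.312]
tool_rot: [180.0, 0.0, -13.5]
force: [0.6, -0.1, 1.5]
grip_width: 0.0005
grasp_force: 0.0
```

arm_command(series=[[[4,0,-1],0],[[8,0,-2],0],[[8,0,-2],0],[[8,0,-2],0],[[8,0,-2],0]])

```text
time_s: 8.8
tool_pos: [0.6136, 0.0432, 0.3141]
tool_rot: [180.0, 0.0, -13.5]
force: [-0.8, 0.2, 0.0]
grip_width: 0.0009
grasp_force: 0.0
```

```bash
python3 - <<'E'
from h import *
p,d=viewer.read_camera("side");cv2.imwrite("pics/s3.png",cv2.resize(p[100:320,180:420],None,fx=2.5,fy=2.5))
E
```

```text
(no output)
```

View pics/s3.png

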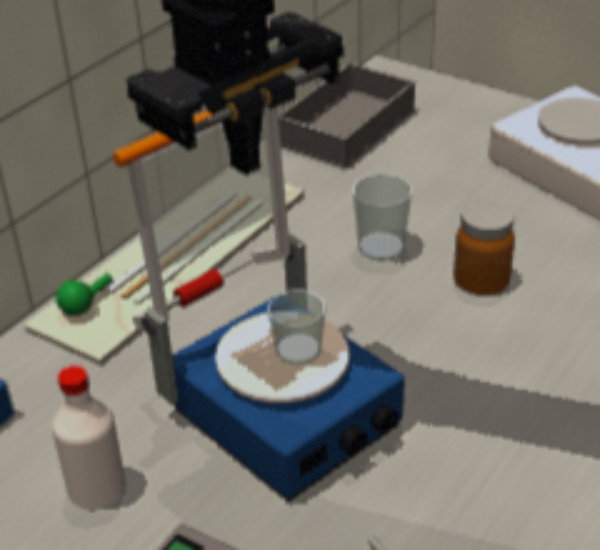

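The guard has left the fingertips and is swinging back by itself, with its rail at (160,140). The beaker at (297,325) is undisturbed. Backing away.

arm_command(series=[[[-20,0,0],0],[[-50,0,0],0],[[-85,0,0],0],[[-120,0,-5],0],[[-150,0,-10],0]])

```text
time_s: 9.35
tool_pos: [0.4661, 0.0788, 0.324]
tool_rot: [180.0, 0.0, -13.5]
force: [-0.2, 0.1, -0.2]
grip_width: 0.0004
grasp_force: 0.0
```

arm_command(series=[[[0,0,0],0],[[0,0,0],0],[[0,0,0],0],[[0,0,0],0],[[0,0,0],0]])

```text
time_s: 9.85
tool_pos: [0.4685, 0.0778, 0.3236]
tool_rot: [-180.0, 0.1, -13.5]
force: [0.1, -0.4, 0.5]
grip_width: 0.0002
grasp_force: 0.0
```

arm_command(series=[[[0,0,0],0],[[0,0,0],0],[[0,0,0],0],[[0,0,0],0],[[0,0,0],0]])

```text
time_s: 10.35
tool_pos: [0.468, 0.0781, 0.3241]
tool_rot: [180.0, -0.0, -13.5]
force: [-0.1, 0.4, 0.1]
grip_width: 0.0007
grasp_force: 0.0
```

```bash
python3 - <<'E'
from h import *
p,d=viewer.read_camera("scene");cv2.imwrite("pics/sc4.png",p)
E
```

```text
(no output)
```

View pics/sc4.png

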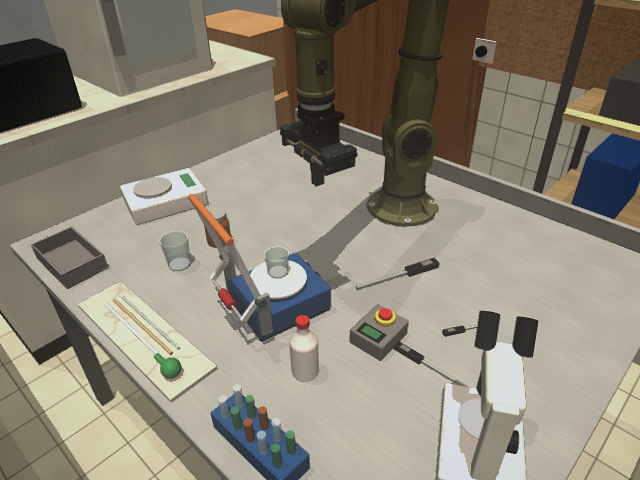

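The guard is raised with its rail at (210,218), the button is up at (386,315), and everything else is where it stood. I'll check that the rail is at rest at 320 mm, then hand in.

arm_command(series=[[[0,0,0],0],[[0,0,0],0],[[0,0,0],0],[[0,0,0],0],[[0,0,0],0]])

```text
time_s: 10.9
tool_pos: [0.468, 0.0781, 0.3241]
tool_rot: [180.0, -0.0, -13.5]
force: [1.3, 0.1, -1.0]
grip_width: 0.0003
grasp_force: 0.0
```

```bash
python3 - <<'E'
from h import *
def rail(p,d):
    hsv=cv2.cvtColor(p,cv2.COLOR_BGR2HSV);m=(hsv[...,0]>=6)&(hsv[...,0]<16)&(hsv[...,1]>170)&(hsv[...,2]>130)
    v,u=np.nonzero(m);k=(u>180)&(u<240)&(v>190)&(v<250);u,v=u[k],v[k]
    return np.median([pt("scene",(a,b),d[b,a]) for a,b in zip(u,v)],0).round(4),u.mean().round(2),v.mean().round(2)
p0=cv2.imread("pics/sc4.png");p,d=viewer.read_camera("scene")
print(rail(p,d),rail(p0,d)[1:])
r=rail(p,d)[0]
if .305<r[2]<.335 and r[0]>.68: print(env.sign_off())
E
```

```text
(array([0.7229, 0.0275, 0.3256]), np.float64(210.12), np.float64(218.54)) (np.float64(210.14), np.float64(218.61))
the job is handed in; nothing more can be done
None
```

The job is handed in at about 11 s: the stop button was pressed to its stop (22 N) and came back up, then the guard was pushed past balance and rests raised by itself (rail at about 0.32 m), with the beaker and everything else standing where it was in the last view.

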